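Put the loose bolts and collars back into their stock bins

ROBOT

A 6-joint arm with a two-finger parallel gripper is mounted at the origin on the work surface. World frame = base frame: x ahead of the robot, y to its left, z up, the work surface at z = 0. Lengths are in m, angles in rad, forces in N, time in s.
With the tool pointing down it reaches from about 0.35 to 0.975 m from the base axis. Payload 4.9 kg.
Tool frame: the origin (TCP) lies on the front face of the gripper's body, between the roots of the fingers; the fingertips stand ctrl.tip_extent ahead of it and the grasp point (between the pads) lies 54 mm ahead of it (ctrl.tip_extent is the distance from the TCP to the fingertips, in m); z points along the fingers, y is the line along which they close (so a half turn about z gives the same grasp; the last joint's range is limited). The gripper opens to 85 mm and grips with 20 to 120 N. Pads are 22 mm wide; open, the fingers measure 114 mm over their backs; the gripper's body (76 mm by 85 mm) begins 54 mm behind the grasp point. The pads swing forward as they close: fully open they stand 13 mm farther back than shut.
Start: joints at [1.141, 0.053, 1.613, -0, 1.476, -0.119], TCP at [0.191, 0.595, 0.304] pointing down, gripper open.
Joint ranges: [-3.01, 3.01], [-1.01, 2.22], [0.06, 2.58], [-1.02, 4.17], [0.09, 2.62], [-3.14, 3.14]. Speed limits (rad/s): [2.57, 2.57, 3.14, 3.14, 3.14, 3.14].

INTERFACE

Orientations are given as a rotation vector (axis times angle).
In Python, from station import ctrl gives the robot as it stands.
- The arm moves only by the tool apply_moves, never from a script. Its argument "rows" is one flat list of numbers, 6 for each row, row after row: the shift along the tool's x, y, z normalised to -1 to 1, where 1 is 0.6 m, then the turn, a rotation vector about the tool's x, y, z normalised to -1 to 1, where 1 is 90 degrees. A call has 1 to 20 rows; each row is the pose to reach, as a shift and turn from the pose commanded when the call began, along the tool's axes at that moment; what a row does not reach only later rows make up. A row lasts 1/10 s, in which the tool goes at most 50 mm and 8.59 degrees, less where a joint would pass 70% of its speed; a pose out of reach is approached as far as the arm can. A call with a number of a shift or a turn outside -1 to 1 is refused whole. A call with a gripper value outside its range is refused whole. "grip" is the opening, from 0 (shut) to 1 (fully open), set as the call begins (left out, the last holds). The fingers move at their own pace and stop on an object; "grip_force" is the grip in N (left out, the last holds). Time passes only in rows, so rows that repeat a pose let the fingers close. It gives the time, the measured TCP pose, the force, the opening and the grip force at its end, in the units of the state.
- ctrl.get_obs(): the state, without advancing time (a new reading comes with each control period).
- ctrl.get_image(name): name is "side" or "top" or "wrist"; returns (picture, depth): 400x640x3 uint8, blue, green, red; 400x640 float32, m along the optical axis (not along the pixel's ray), 0 where there is no reading.
- ctrl.camera_model(name): a dict with "mtx" (3x3 intrinsics, pixels), "R" (3x3) and "t" (3): a world point X has camera coordinates R X + t; the wrist camera has in their place "tool_from_camera" (4x4, takes a point from camera to tool coordinates, whose origin is the TCP and whose axes are the flange's). Camera axes: x right, y down, z forward; pixel columns grow to the right and rows downward; lengths in m; the calibration is good to about 2 mm. A picture is of the moment at which its call begins: read the wrist's pose just before it. camera_model takes no time and is no camera call.
- ctrl.finish_job(): hands the job in; it is judged then, once.
The state is a dict: "t": time; "q": joint angles; "dq": joint speeds; "effort": joint torques, N m; "tool_pos": TCP position; "tool_rot": TCP orientation; "contact_force": force on the tool from outside, world axes, zero at the start; "wrist_torque": the same for the moment, N m; "opening": finger opening in m; "grip_force": force on a finger pad.
Only numpy, scipy, OpenCV 4.12 (cv2) and the standard library are available. Lean on these libraries where they do the work, as an engineer would, in place of code of your own. Each camera call takes 0.05 s, during which the arm holds its last target. There are 200 camera calls.

TASK

Somebody has left a handful of spare parts lying on the stockroom shelf: one long bolt, two short bolts and two shaft collars. Put each back into the blue bin that already holds its own kind, lowering it in and laying it down inside clear of the rim rather than dropping it. Leave the two toolholders standing where they are.

Things in the scene. Friction and masses are not known exactly. Their poses are not given: they have to be found in the camera images.
- long_bolt_center (a point): Steel M20 hex-head bolt lying on its side, head across flats 30 mm and 12.5 mm thick, shank 20 mm diameter and 80 mm long, 92.5 mm long in all. Point on its axis at mid-length, 13 mm above the shelf while it lies there; x runs along the bolt from head to tip, z up. About 0.27 kg. The only loose bolt of this length.
- short_bolt_a_center (a point): Steel M20 hex-head bolt lying on its side, head across flats 30 mm and 12.5 mm thick, shank 20 mm diameter and 40 mm long, 52.5 mm long in all. Point on its axis at mid-length, 13 mm above the shelf while it lies there; x runs along the bolt from head to tip, z up. About 0.17 kg. Same head and thickness as the long bolt, but much shorter. One of two alike.
- short_bolt_b_center (a point): Steel M20 hex-head bolt lying on its side, head across flats 30 mm and 12.5 mm thick, shank 20 mm diameter and 40 mm long, 52.5 mm long in all. Point on its axis at mid-length, 13 mm above the shelf while it lies there; x runs along the bolt from head to tip, z up. About 0.17 kg. Same head and thickness as the long bolt, but much shorter. One of two alike.
- collar_a_center (a point): Steel shaft collar lying flat: a ring, outside diameter 50 mm, bore 26 mm, 16 mm high. Point at its centre, half-way up; z is the ring's axis. About 0.18 kg. One of two alike.
- collar_b_center (a point): Steel shaft collar lying flat: a ring, outside diameter 50 mm, bore 26 mm, 16 mm high. Point at its centre, half-way up; z is the ring's axis. About 0.18 kg. One of two alike.
- long_bolt_bin: Blue plastic open stock bin, fixed, 220 mm long (x) by 150 mm wide (y), walls 4 mm, floor 4 mm thick. Origin at the centre of its underside, on the shelf; the low front (lip 32 mm high) is at -x, towards the robot, the side walls slope up behind it to 65 mm, as high as the back. It is the bin for long bolts: four long bolts lie in its rear half, side by side along x, up to 34 mm above the shelf (fixed stock). The front half of the floor (x from -106 to +5 mm) is free.
- short_bolt_bin: Blue plastic open stock bin, fixed, 220 mm long (x) by 150 mm wide (y), walls 4 mm, floor 4 mm thick. Origin at the centre of its underside, on the shelf; the low front (lip 32 mm high) is at -x, towards the robot, the side walls slope up behind it to 65 mm, as high as the back. It is the bin for short bolts: six short bolts lie in its rear half, up to 34 mm above the shelf (fixed stock). The front half of the floor (x from -106 to +5 mm) is free.
- collar_bin: Blue plastic open stock bin, fixed, 220 mm long (x) by 150 mm wide (y), walls 4 mm, floor 4 mm thick. Origin at the centre of its underside, on the shelf; the low front (lip 32 mm high) is at -x, towards the robot, the side walls slope up behind it to 65 mm, as high as the back. It is the bin for shaft collars: four collars lie in its rear half, two of them stacked, up to 36 mm above the shelf (fixed stock). The front half of the floor (x from -106 to +5 mm) is free.
- big_holder: Machine toolholder standing head down on the shelf: dark square head 80 by 74 mm, 52 mm high with its flange, with a bright round shank of 40 mm diameter standing up from it, 115 mm high in all, loose. Origin at the centre of its underside. A bystander, to be left alone.
- small_holder: Machine toolholder standing head down on the shelf: dark square head 64 by 60 mm, 42 mm high with its flange, with a bright round shank of 32 mm diameter standing up from it, 92 mm high in all, loose. Origin at the centre of its underside. A bystander, to be left alone.
Not all that is in view belongs to the job. Leave any orange look-alike of the part that bears collar_b_center alone.

How it is judged:
At the end, for the whole second after the job is handed in: Each bolt and collar lies released and at rest in the bin of its own kind: its centre inside the bin, at least 12 mm in from the inner side walls, 16 mm from the front lip and 11 mm from the back, and under 50 mm above the bin's underside (x of long_bolt_center in the frame of long_bolt_bin between -0.09 and 0.095 m and y of long_bolt_center in the frame of long_bolt_bin between -0.062 and 0.062 m and z of long_bolt_center in the frame of long_bolt_bin between 0 and 0.05 m and linear speed of each of long_bolt, short_bolt_a, short_bolt_b, collar_a, collar_b below 0.02 m/s and angular speed of each of long_bolt, short_bolt_a, short_bolt_b, collar_a, collar_b below 0.2 rad/s and x of short_bolt_a_center in the frame of short_bolt_bin between -0.09 and 0.095 m and y of short_bolt_a_center in the frame of short_bolt_bin between -0.062 and 0.062 m and z of short_bolt_a_center in the frame of short_bolt_bin between 0 and 0.05 m and x of short_bolt_b_center in the frame of short_bolt_bin between -0.09 and 0.095 m and y of short_bolt_b_center in the frame of short_bolt_bin between -0.062 and 0.062 m and z of short_bolt_b_center in the frame of short_bolt_bin between 0 and 0.05 m and x of collar_a_center in the frame of collar_bin between -0.09 and 0.095 m and y of collar_a_center in the frame of collar_bin between -0.062 and 0.062 m and z of collar_a_center in the frame of collar_bin between 0 and 0.05 m and x of collar_b_center in the frame of collar_bin between -0.09 and 0.095 m and y of collar_b_center in the frame of collar_bin between -0.062 and 0.062 m and z of collar_b_center in the frame of collar_bin between 0 and 0.05 m); the robot touches nothing.
It fails at once if a toolholder is shifted by more than 20 mm or knocked over (distance of any of big_holder, small_holder from where it was at the start of the episode above 0.02 m or angle between any of big_holder, small_holder's own z axis and vertical above 0.3 rad).
It fails at once if a part is dropped or thrown (out of the fingers and faster than 0.85 m/s, a fall of some 37 mm) ((linear speed of long_bolt above 0.85 m/s and contact force between the fingers and long_bolt below 0.05 N) or (linear speed of short_bolt_a above 0.85 m/s and contact force between the fingers and short_bolt_a below 0.05 N) or (linear speed of short_bolt_b above 0.85 m/s and contact force between the fingers and short_bolt_b below 0.05 N) or (linear speed of collar_a above 0.85 m/s and contact force between the fingers and collar_a below 0.05 N) or (linear speed of collar_b above 0.85 m/s and contact force between the fingers and collar_b below 0.05 N)).
It also fails if it takes over 122 s, if anything falls off the work surface, if the arm or the gripper's body presses on something with over 40 N, if the wrist force passes 120 N, or if a joint passes its speed limit or range.

## Working session

There is one attempt and no reset: what is moved stays moved. The work goes in short steps, Python scripts to look and compute and a tool call to move; the robot and the scene stay as the last step left them, time stands still between calls to the robot, and variables do not carry over. Pictures are saved under pics/ and viewed, at most 14 in all, crops included, and the job is handed in when it is done.

Besides the shell and the picture viewer there is one more tool, called by a JSON object that holds its "name" and its "arguments", one argument or row to a line. apply_moves: Moves the arm, as the interface text tells. Its arguments: {"type":"object","properties":{"rows":{"type":"array","items":{"type":"number"}},"grip":{"type":"number"},"grip_force":{"type":"number"}},"required":["rows"]}

```bash
ls; mkdir -p pics; python3 - <<'E'
from station import ctrl
import cv2,numpy as np
o=ctrl.get_obs();print({k:np.round(v,3).tolist() for k,v in o.items()},ctrl.tip_extent)
for n in("top","side"):
    p,d=ctrl.get_image(n);cv2.imwrite(f"pics/{n}.png",p);np.save(f"{n}.npy",d)
    m=ctrl.camera_model(n);print(n,{k:np.round(v,3).tolist() for k,v in m.items()})
print(np.round(ctrl.camera_model("wrist")["tool_from_camera"],3))
E
```

```text
pics
{'t': 0.0, 'q': [1.141, 0.053, 1.614, 0.0, 1.476, -0.119], 'dq': [0.001, 0.002, -0.001, -0.001, 0.001, 0.0], 'effort': [-0.0, -39.368, -37.017, -0.0, 0.007, 0.0], 'tool_pos': [0.191, 0.595, 0.303], 'tool_rot': [-0.486, -3.103, 0.003], 'contact_force': [-1.069, 1.081, -0.789], 'wrist_torque': [0.012, 0.003, 0.001], 'grip_force': 0.0, 'opening': 0.085} 0.0726
top {'mtx': [[426.586, 0.0, 321.407], [0.0, 426.586, 199.156], [0.0, 0.0, 1.0]], 'R': [[0.01, -0.999, -0.036], [-0.987, -0.004, -0.161], [0.161, 0.037, -0.986]], 't': [0.016, 0.581, 0.966]}
side {'mtx': [[456.128, 0.0, 315.301], [0.0, 456.128, 196.772], [0.0, 0.0, 1.0]], 'R': [[0.793, -0.61, 0.001], [-0.39, -0.508, -0.768], [0.469, 0.609, -0.64]], 't': [-0.445, 0.275, 0.948]}
[[ 0.    -0.947 -0.323  0.084]
 [ 1.     0.     0.     0.   ]
 [-0.    -0.323  0.947 -0.072]
 [ 0.     0.     0.     1.   ]]
```

View pics/top.png

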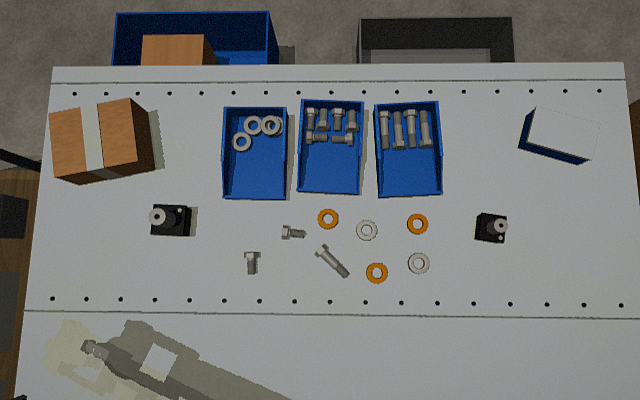

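View pics/side.png

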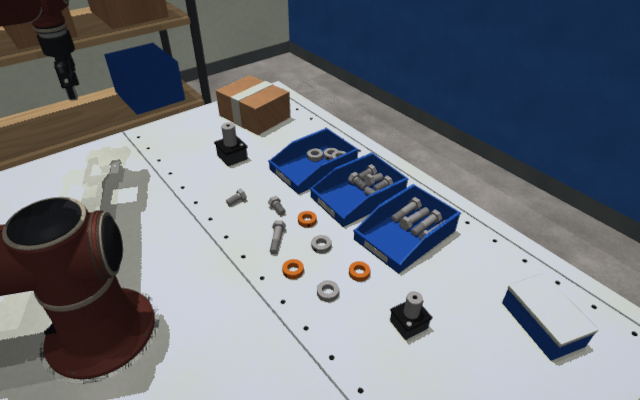

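Top view: loose short bolts at (292,232) and (251,262), long bolt at (331,261), grey collars at (367,230) and (418,263), and orange decoys between them. The bins left to right are collar, short and long. The holders stand at (172,219) and (491,228). Next I turn these into world positions.

```bash
cat > h.py <<'E'
import cv2,numpy as np
from station import ctrl
from scipy.spatial.transform import Rotation as Ro
def cloud(n,d,cam=None):
    m=ctrl.camera_model(n);K=m["mtx"];v,u=np.mgrid[:400,:640]
    P=np.stack([(u-K[0,2])/K[0,0]*d,(v-K[1,2])/K[1,1]*d,d],-1)
    if n=="wrist":
        T=m["tool_from_camera"];P=P@T[:3,:3].T+T[:3,3]
        o=cam;return P@Ro.from_rotvec(o["tool_rot"]).as_matrix().T+o["tool_pos"]
    return (P-m["t"])@m["R"]
E
python3 - <<'E'
from h import *
p=cv2.imread("pics/top.png").astype(int);X=cloud("top",np.load("top.npy"))
z=X[...,2]
print("table z",[round(float(np.median(z[a:a+8,b:b+8])),4) for a,b in((280,200),(215,340),(210,560),(280,450),(240,230))])
m=((z>0.005)&(z<0.2)).astype(np.uint8);m[:90]=0;m[300:]=0
n,L,s,c=cv2.connectedComponentsWithStats(m,connectivity=4)
for i in range(1,n):
    if s[i,4]<40: continue
    q=X[L==i];r=cv2.minAreaRect((q[:,:2]*1000).astype(np.float32))
    col=p[L==i].mean(0)
    C=np.cov(q[:,:2].T);w,V=np.linalg.eigh(C);a=V[:,1]
    pr=(q[:,:2]-q[:,:2].mean(0))@a
    print(np.round(c[i]),s[i,4],col.round(),"rect",np.round(r[0]),np.round(r[1]),round(r[2]),"mean",q.mean(0).round(4),"ax",a.round(3),"skew",round(float((pr**3).mean()/pr.std()**3),2),"zmax",np.percentile(q[:,2],98).round(4))
E
```

```text
table z [-0.0002, -0.0005, -0.0004, -0.0, 0.0006]
[101. 142.] 7384 [ 59.  87. 114.] rect [713. 589.] [164. 262.] 12 mean [0.7101 0.5446 0.0882] ax [-0.288  0.958] skew 0.12 zmax 0.1041
[329. 133.] 2855 [85. 63. 48.] rect [712.   1.] [154. 223.] 87 mean [0.75   0.0026 0.034 ] ax [-0.999  0.043] skew 1.03 zmax 0.0669
[409. 137.] 3413 [84. 62. 47.] rect [ 706. -194.] [223. 169.] 3 mean [ 0.7378 -0.1912  0.0331] ax [-0.991 -0.131] skew 0.8 zmax 0.0667
[253. 141.] 2901 [85. 60. 42.] rect [695. 186.] [155. 223.] 89 mean [0.7293 0.1924 0.0341] ax [-0.995  0.1  ] skew 0.8 zmax 0.0671
[559. 136.] 3253 [125. 121. 117.] rect [ 739. -549.] [154.  94.] 73 mean [ 0.7336 -0.5413  0.0542] ax [0.321 0.947] skew -0.04 zmax 0.0646
[170. 220.] 1231 [42. 45. 47.] rect [533. 400.] [111.  82.] 87 mean [0.5265 0.3739 0.0652] ax [-0.609  0.793] skew 0.41 zmax 0.1174
[327. 219.] 243 [ 11.  89. 148.] rect [538.   6.] [48. 46.] 0 mean [0.5381 0.0065 0.0154] ax [-0.924 -0.382] skew 0.01 zmax 0.0196
[491. 228.] 841 [40. 42. 44.] rect [ 516. -379.] [60. 64.] 81 mean [ 0.5143 -0.3714  0.051 ] ax [-0.966 -0.257] ske
[... 254 characters left out ...]
[-0.95   0.313] skew -0.01 zmax 0.0195
[291. 233.] 202 [84. 91. 94.] rect [504.  90.] [51. 34.] 87 mean [0.5023 0.0936 0.0223] ax [0.071 0.997] skew -0.31 zmax 0.0327
[331. 261.] 349 [ 93. 101. 104.] rect [433.  -6.] [92. 34.] 46 mean [ 0.4364 -0.0034  0.0213] ax [0.691 0.723] skew -0.15 zmax 0.0316
[251. 262.] 213 [86. 93. 95.] rect [430. 191.] [53. 33.] 0 mean [0.433  0.189  0.0222] ax [-1.    -0.028] skew 0.31 zmax 0.0331
[418. 263.] 274 [118. 127. 131.] rect [ 433. -211.] [47. 49.] 0 mean [ 0.4332 -0.2103  0.0152] ax [-0.168  0.986] skew -0.01 zmax 0.0196
[376. 273.] 264 [ 15.  92. 150.] rect [ 409. -111.] [49. 48.] 65 mean [ 0.4088 -0.1108  0.0154] ax [0.417 0.909] skew 0.01 zmax 0.0197
```

```bash
cat >> h.py <<'E'
def to(*wps):
    """each wp: x,y,z,yaw_deg of tool y (mod 180); prints row values from the present pose"""
    o=ctrl.get_obs();R=Ro.from_rotvec(o["tool_rot"]).as_matrix()
    y0=np.degrees(np.arctan2(R[1,1],R[0,1]))
    print("t",round(o["t"],2),"pos",o["tool_pos"].round(4),"yaw",y0.round(1),"open",round(float(o["opening"]),4),"f",o["contact_force"].round(1))
    for x,y,z,w in wps:
        a=np.radians(w);c=np.array([np.cos(a),np.sin(a),0])
        if c@R[:,1]<0:c=-c
        zz=np.array([0,0,-1.]);T=np.stack([np.cross(c,zz),c,zz],1)
        s=R.T@(np.array([x,y,z])-o["tool_pos"])/.6
        r=Ro.from_matrix(R.T@T).as_rotvec()/(np.pi/2)
        print(np.r_[s,r].round(3).tolist(),"rows>=",round(max(np.linalg.norm(s)*12,np.linalg.norm(r)*90/8.59),1))
E
# short B: axis centre (.430,.191), tip dir -x ; grip 13mm from head underside => 26.25-12.5-13=0.75mm from centre toward head
python3 -c "
from h import *
to((.431,.191,.16,88),(.431,.191,.10,88),(.431,.191,.077,88))"
```

```text
t 0.1 pos [0.1909 0.5947 0.3028] yaw 72.2 open 0.0854 f [-0.   0.1 -0.7]
[-0.587, -0.518, 0.239, -0.001, -0.0, -0.176] rows>= 9.8
[-0.587, -0.518, 0.339, -0.001, -0.0, -0.176] rows>= 10.2
[-0.587, -0.517, 0.377, -0.001, -0.0, -0.176] rows>= 10.4
```

{"name": "apply_moves", "arguments": {
  "rows": [-0.587, -0.518, 0.239, 0, 0, -0.2, -0.587, -0.518, 0.239, 0, 0, -0.2, -0.587, -0.518, 0.239, 0, 0, -0.2, -0.587, -0.518, 0.239, 0, 0, -0.2, -0.587, -0.518, 0.239, 0, 0, -0.2, -0.587, -0.518, 0.239, 0, 0, -0.2, -0.587, -0.518, 0.239, 0, 0, -0.2, -0.587, -0.518, 0.239, 0, 0, -0.2, -0.587, -0.518, 0.239, 0, 0, -0.2, -0.587, -0.518, 0.239, 0, 0, -0.2, -0.587, -0.518, 0.239, 0, 0, -0.2, -0.587, -0.518, 0.239, 0, 0, -0.2, -0.587, -0.518, 0.239, 0, 0, -0.2],
  "grip": 0.7,
  "grip_force": 60
}}

```text
t: 1.4
tool_pos: [0.4311, 0.192, 0.1606]
tool_rot: [-0.006, 3.142, 0.001]
contact_force: [-0.2, 0.4, -0.3]
opening: 0.0599
grip_force: 0.0
```

```bash
python3 -c "
from h import *
to((.431,.191,.10,91),(.431,.191,.077,91))
o=ctrl.get_obs();p,d=ctrl.get_image('wrist');cv2.imwrite('pics/w1.png',p);X=cloud('wrist',d,o)
m=((X[...,2]>.006)&(X[...,2]<.045)&(np.hypot(X[...,0]-.431,X[...,1]-.191)<.06)).astype(np.uint8)
q=X[m>0];r=cv2.minAreaRect((q[:,:2]*1000).astype(np.float32));print(r,len(q))"
```

```text
t 1.4 pos [0.4311 0.192  0.1606] yaw 90.2 open 0.0599 f [-0.2  0.4 -0.3]
[0.0, -0.002, 0.101, 0.0, 0.0, -0.009] rows>= 1.2
[0.0, -0.002, 0.139, 0.0, 0.0, -0.009] rows>= 1.7
((428.2450256347656, 190.37257385253906), (52.874576568603516, 34.25468063354492), 2.0506880283355713) 2503
```

View pics/w1.png

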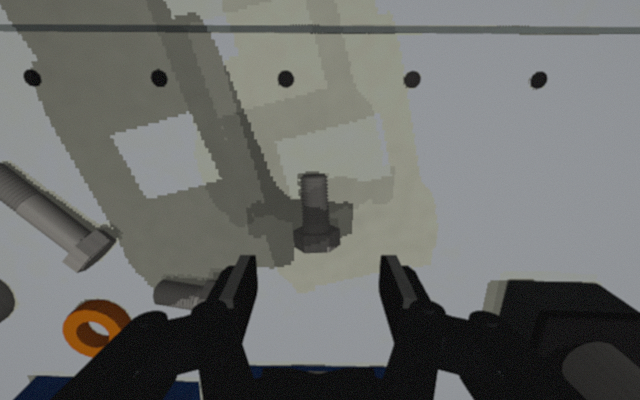

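The bolt at (316,212) sits midway between the fingers, head towards the bin. I'll descend and grip.

{"name": "apply_moves", "arguments": {
  "rows": [0.002, -0.002, 0.05, 0, 0, -0.01, 0.002, -0.002, 0.1, 0, 0, -0.01, 0.002, -0.002, 0.12, 0, 0, -0.01, 0.002, -0.002, 0.14, 0, 0, -0.01, 0.002, -0.002, 0.14, 0, 0, -0.01, 0.002, -0.002, 0.14, 0, 0, -0.01]
}}

```text
t: 2.05
tool_pos: [0.4308, 0.1907, 0.0773]
tool_rot: [-0.031, 3.14, 0.0]
contact_force: [0.5, 0.6, 0.2]
opening: 0.06
grip_force: 0.0
```

{"name": "apply_moves", "arguments": {
  "rows": [0, 0, 0, 0, 0, 0, 0, 0, 0, 0, 0, 0, 0, 0, 0, 0, 0, 0, 0, 0, 0, 0, 0, 0, 0, 0, 0, 0, 0, 0, 0, 0, 0, 0, 0, 0, 0, 0, 0, 0, 0, 0, 0, 0, 0, 0, 0, 0],
  "grip": 0
}}

```text
t: 2.85
tool_pos: [0.431, 0.1904, 0.0776]
tool_rot: [-0.03, 3.14, 0.001]
contact_force: [-1.2, -0.5, 6.4]
opening: 0.0174
grip_force: 58.6
```

{"name": "apply_moves", "arguments": {
  "rows": [0, 0, -0.02, 0, 0, 0, 0, 0, -0.08, 0, 0, 0, 0, 0, -0.14, 0, 0, 0, 0, 0, -0.2, 0, 0, 0, 0, 0, -0.2, 0, 0, 0]
}}

```text
t: 3.35
tool_pos: [0.4329, 0.1909, 0.2028]
tool_rot: [-0.03, 3.131, 0.004]
contact_force: [1.2, 0.4, -1.3]
opening: 0.0176
grip_force: 58.7
```

```bash
python3 -c "
from h import *
b=np.array([.712,.001]);a=np.radians(-3);R=np.array([[np.cos(a),-np.sin(a)],[np.sin(a),np.cos(a)]])
x,y=b+R@[-.05,.036];print(x,y)
to((x,y,.2,-3),(x,y,.083,-3))
"
```

```text
0.6639526176870173 0.03956746106331185
t 3.35 pos [0.4329 0.1909 0.2028] yaw 91.1 open 0.0176 f [ 1.2  0.4 -1.3]
[-0.38, -0.26, 0.008, -0.004, 0.007, -0.954] rows>= 10.0
[-0.378, -0.26, 0.203, -0.004, 0.007, -0.954] rows>= 10.0
```

{"name": "apply_moves", "arguments": {
  "rows": [-0.38, -0.26, 0, 0, 0, 0.99, -0.38, -0.26, 0, 0, 0, 0.99, -0.38, -0.26, 0, 0, 0, 0.99, -0.38, -0.26, 0, 0, 0, 0.99, -0.38, -0.26, 0, 0, 0, 0.99, -0.38, -0.26, 0, 0, 0, 0.99, -0.38, -0.26, 0, 0, 0, 0.99, -0.38, -0.26, 0, 0, 0, 0.99, -0.38, -0.26, 0, 0, 0, 0.99, -0.38, -0.26, 0, 0, 0, 0.99, -0.38, -0.26, 0, 0, 0, 0.99, -0.38, -0.26, 0, 0, 0, 0.99, -0.38, -0.26, 0, 0, 0, 0.99, -0.38, -0.26, 0, 0, 0, 0.99]
}}

```text
t: 4.75
tool_pos: [0.6608, 0.0386, 0.1959]
tool_rot: [-2.181, -2.26, 0.001]
contact_force: [0.2, -0.2, -1.9]
opening: 0.0175
grip_force: 59.0
```

```bash
python3 -c "
from h import *
to((.664,.0396,.2,1),(.664,.0396,.085,1))
p,d=ctrl.get_image('wrist');cv2.imwrite('pics/w2.png',p)"
```

```text
t 4.75 pos [0.6608 0.0386 0.1959] yaw 2.0 open 0.0175 f [ 0.2 -0.2 -1.9]
[0.001, 0.005, -0.007, -0.001, -0.0, 0.012] rows>= 0.1
[0.001, 0.006, 0.185, -0.001, -0.0, 0.012] rows>= 2.2
```

View pics/w2.png

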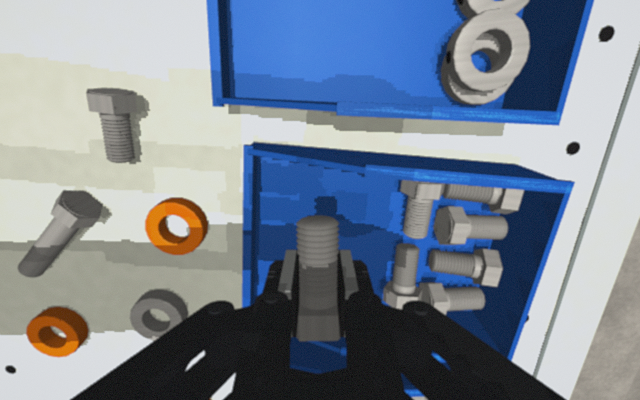

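The bolt is held at (320,270) with its tip towards +y. The bin rim is at row 150, so there is clearance. I'll lower it.

{"name": "apply_moves", "arguments": {
  "rows": [-0.003, 0.005, 0.04, 0, 0, 0.01, -0.003, 0.005, 0.09, 0, 0, 0.01, -0.003, 0.005, 0.13, 0, 0, 0.01, -0.003, 0.005, 0.16, 0, 0, 0.01, -0.003, 0.005, 0.18, 0, 0, 0.01, -0.003, 0.005, 0.189, 0, 0, 0.01, -0.003, 0.005, 0.189, 0, 0, 0.01, -0.003, 0.005, 0.189, 0, 0, 0.01]
}}

```text
t: 5.6
tool_pos: [0.6651, 0.0369, 0.0844]
tool_rot: [2.199, 2.241, 0.002]
contact_force: [0.4, -0.3, -1.3]
opening: 0.0177
grip_force: 59.1
```

{"name": "apply_moves", "arguments": {
  "rows": [0, 0, 0, 0, 0, 0, 0, 0, 0, 0, 0, 0, 0, 0, 0, 0, 0, 0, 0, 0, 0, 0, 0, 0, 0, 0, 0, 0, 0, 0],
  "grip": 0.5
}}

```text
t: 6.1
tool_pos: [0.6643, 0.0369, 0.0834]
tool_rot: [2.2, 2.242, 0.0]
contact_force: [-0.5, 0.1, -0.2]
opening: 0.0428
grip_force: 0.0
```

{"name": "apply_moves", "arguments": {
  "rows": [0, 0, -0.03, 0, 0, 0, 0, 0, -0.08, 0, 0, 0, 0, 0, -0.14, 0, 0, 0, 0, 0, -0.2, 0, 0, 0, 0, 0, -0.2, 0, 0, 0]
}}

```text
t: 6.6
tool_pos: [0.6677, 0.0368, 0.2125]
tool_rot: [2.193, 2.235, 0.014]
contact_force: [0.2, 0.1, 0.2]
opening: 0.0429
grip_force: 0.0
```

```bash
python3 -c "
from h import *
to((.5035,.092,.16,-4),(.5035,.092,.077,-4))
o=ctrl.get_obs();p,d=ctrl.get_image('top');X=cloud('top',d)
cv2.imwrite('pics/t2.png',cv2.resize(p[90:310,200:460],None,fx=3,fy=2.7))
for c in((.504,.09),(.433,-.006)):
  m=((X[...,2]>.006)&(X[...,2]<.045)&(np.hypot(X[...,0]-c[0],X[...,1]-c[1])<.055)).astype(np.uint8)
  n,L,s,_=cv2.connectedComponentsWithStats(m,connectivity=4);i=1+s[1:,4].argmax()
  q=X[L==i];print(cv2.minAreaRect((q[:,:2]*1000).astype(np.float32)),len(q),cv2.fitLine(q[:,:2].astype(np.float32),cv2.DIST_L2,0,.001,.01).ravel().round(3))"
```

```text
t 6.6 pos [0.6677 0.0368 0.2125] yaw 1.1 open 0.0429 f [0.2 0.1 0.2]
[0.097, -0.273, 0.084, 0.009, 0.0, 0.057] rows>= 3.6
[0.097, -0.275, 0.222, 0.009, 0.0, 0.057] rows>= 4.4Traceback (most recent call last):
  File "<string>", line 8, in <module>
    n,L,s,_=cv2.connectedComponentsWithStats(m,connectivity=4);i=1+s[1:,4].argmax()
                                                                   ~~~~~~~~~~~~~~^^
ValueError: attempt to get argmax of an empty sequence
```

View pics/t2.png

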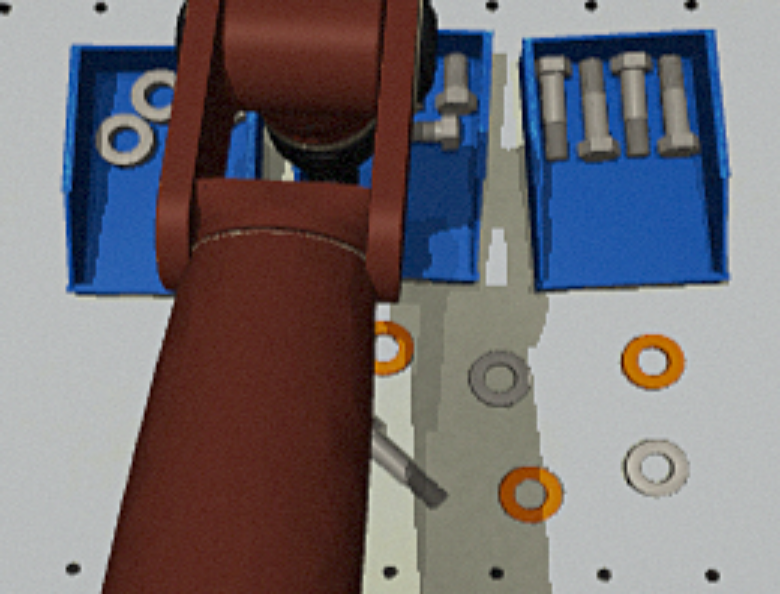

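The arm hides most of the top view, so I'll go on to short bolt A and check it with the wrist camera.

{"name": "apply_moves", "arguments": {
  "rows": [0.097, -0.273, 0.084, 0, 0, 0.055, 0.097, -0.273, 0.084, 0, 0, 0.055, 0.097, -0.273, 0.084, 0, 0, 0.055, 0.097, -0.273, 0.084, 0, 0, 0.055, 0.097, -0.273, 0.084, 0, 0, 0.055, 0.097, -0.273, 0.084, 0, 0, 0.055],
  "grip": 0.7
}}

```text
t: 7.25
tool_pos: [0.4988, 0.0921, 0.1523]
tool_rot: [-2.294, -2.146, 0.001]
contact_force: [0.2, -0.5, 0.5]
opening: 0.0603
grip_force: 0.0
```

```bash
cat >> h.py <<'E'
def loc(cx,cy,r=.06,hi=.045):
    o=ctrl.get_obs();p,d=ctrl.get_image('wrist');X=cloud('wrist',d,o)
    m=((X[...,2]>.006)&(X[...,2]<hi)&(np.hypot(X[...,0]-cx,X[...,1]-cy)<r)).astype(np.uint8)
    n,L,s,_=cv2.connectedComponentsWithStats(m,connectivity=4)
    for i in range(1,n):
        if s[i,4]<300: continue
        q=X[L==i];b=cv2.minAreaRect((q[:,:2]*1000).astype(np.float32));print("loc",[np.round(v,1) for v in b],len(q),"ztop",np.percentile(q[:,2],98).round(4),"bgr",p[L==i].mean(0).round())
    return p
E
python3 -c "
from h import *
loc(.504,.09)
to((.5035,.092,.16,-4),(.5035,.092,.077,-4))"
```

```text
loc [array([502.5,  92.1]), array([54.1, 34. ]), np.float64(85.0)] 2715 ztop 0.0329 bgr [76. 80. 81.]
t 7.3 pos [0.5    0.0919 0.1533] yaw -3.9 open 0.06 f [-0.6  0.2 -0.2]
[0.001, 0.006, -0.011, 0.001, 0.0, 0.002] rows>= 0.2
[0.001, 0.006, 0.127, 0.001, 0.0, 0.002] rows>= 1.5
```

{"name": "apply_moves", "arguments": {
  "rows": [0.003, 0.005, 0.04, 0, 0, 0, 0.003, 0.005, 0.09, 0, 0, 0, 0.003, 0.005, 0.12, 0, 0, 0, 0.003, 0.005, 0.127, 0, 0, 0, 0.003, 0.005, 0.127, 0, 0, 0, 0.003, 0.005, 0.127, 0, 0, 0]
}}

```text
t: 7.9
tool_pos: [0.504, 0.0934, 0.078]
tool_rot: [2.294, 2.144, 0.003]
contact_force: [-0.4, -0.4, 0.4]
opening: 0.0597
grip_force: 0.0
```

{"name": "apply_moves", "arguments": {
  "rows": [0, 0, 0, 0, 0, 0, 0, 0, 0, 0, 0, 0, 0, 0, 0, 0, 0, 0, 0, 0, 0, 0, 0, 0, 0, 0, 0, 0, 0, 0, 0, 0, 0, 0, 0, 0, 0, 0, 0, 0, 0, 0, 0, 0, 0, 0, 0, 0],
  "grip": 0
}}

```text
t: 8.7
tool_pos: [0.5035, 0.0935, 0.0779]
tool_rot: [2.294, 2.144, 0.003]
contact_force: [-0.4, -1.5, 5.8]
opening: 0.0178
grip_force: 58.3
```

{"name": "apply_moves", "arguments": {
  "rows": [0, 0, -0.02, 0, 0, 0, 0, 0, -0.08, 0, 0, 0, 0, 0, -0.14, 0, 0, 0, 0, 0, -0.2, 0, 0, 0, 0, 0, -0.2, 0, 0, 0, 0, 0, -0.2, 0, 0, 0]
}}

```text
t: 9.3
tool_pos: [0.5024, 0.0937, 0.1973]
tool_rot: [2.294, 2.145, 0.002]
contact_force: [-0.8, 0.5, -2.4]
opening: 0.018
grip_force: 58.9
```

```bash
python3 -c "
from h import *
to((.662,-.034,.2,-3),(.662,-.034,.0825,-3))"
```

```text
t 9.3 pos [0.5024 0.0937 0.1973] yaw -3.8 open 0.018 f [-0.8  0.5 -2.4]
[-0.194, 0.28, -0.004, 0.001, -0.0, -0.009] rows>= 4.1
[-0.195, 0.279, 0.192, 0.001, -0.0, -0.009] rows>= 4.7
```

{"name": "apply_moves", "arguments": {
  "rows": [-0.194, 0.28, -0.02, 0, 0, 0, -0.194, 0.28, -0.02, 0, 0, 0, -0.194, 0.28, -0.02, 0, 0, 0, -0.194, 0.28, -0.02, 0, 0, 0, -0.194, 0.28, -0.02, 0, 0, 0, -0.194, 0.28, 0, 0, 0, 0, -0.194, 0.28, 0, 0, 0, 0, -0.194, 0.28, 0.04, 0, 0, 0, -0.194, 0.28, 0.09, 0, 0, 0, -0.194, 0.28, 0.13, 0, 0, 0, -0.194, 0.28, 0.16, 0, 0, 0, -0.194, 0.28, 0.18, 0, 0, 0, -0.194, 0.28, 0.192, 0, 0, 0, -0.194, 0.28, 0.192, 0, 0, 0, -0.194, 0.28, 0.192, 0, 0, 0]
}}

```text
t: 10.8
tool_pos: [0.6629, -0.0338, 0.0824]
tool_rot: [2.293, 2.144, 0.002]
contact_force: [-0.3, -0.6, -2.1]
opening: 0.0173
grip_force: 59.4
```

{"name": "apply_moves", "arguments": {
  "rows": [0, 0, 0, 0, 0, 0, 0, 0, 0, 0, 0, 0, 0, 0, 0, 0, 0, 0, 0, 0, 0, 0, 0, 0, 0, 0, 0, 0, 0, 0],
  "grip": 0.5
}}

```text
t: 11.3
tool_pos: [0.6623, -0.0339, 0.0814]
tool_rot: [2.295, 2.145, 0.0]
contact_force: [-0.2, -0.3, 0.1]
opening: 0.0427
grip_force: 0.0
```

{"name": "apply_moves", "arguments": {
  "rows": [0, 0, -0.03, 0, 0, 0, 0, 0, -0.08, 0, 0, 0, 0, 0, -0.14, 0, 0, 0, 0, 0, -0.2, 0, 0, 0, 0, 0, -0.2, 0, 0, 0]
}}

```text
t: 11.8
tool_pos: [0.6657, -0.0344, 0.2107]
tool_rot: [2.287, 2.138, 0.013]
contact_force: [0.8, -0.6, 0.6]
opening: 0.0428
grip_force: 0.0
```

```bash
python3 -c "
from h import *
to((.437,-.002,.18,-44),(.437,-.002,.077,-44))
cv2.imwrite('pics/w3.png',ctrl.get_image('wrist')[0])"
```

```text
t 11.8 pos [ 0.6657 -0.0344  0.2107] yaw -3.9 open 0.0428 f [ 0.8 -0.6  0.6]
[0.028, -0.385, 0.046, 0.009, -0.002, 0.446] rows>= 4.7
[0.029, -0.387, 0.217, 0.009, -0.002, 0.446] rows>= 5.3
```

View pics/w3.png

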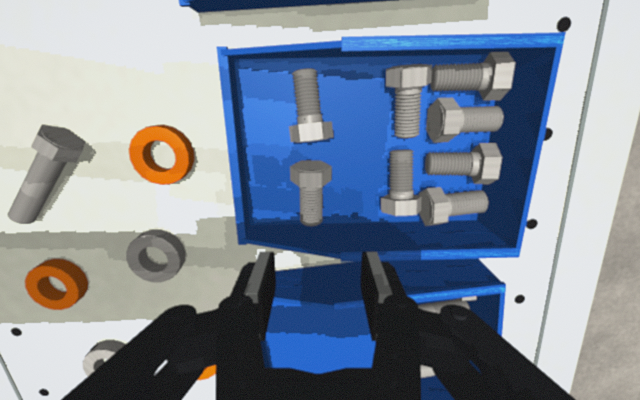

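Both short bolts lie well inside their bin at (306,105) and (311,190), clear of the walls. Next is the long bolt.

{"name": "apply_moves", "arguments": {
  "rows": [0.028, -0.385, 0.06, 0, 0, 0.446, 0.028, -0.385, 0.06, 0, 0, 0.446, 0.028, -0.385, 0.06, 0, 0, 0.446, 0.028, -0.385, 0.06, 0, 0, 0.446, 0.028, -0.385, 0.06, 0, 0, 0.446, 0.028, -0.385, 0.06, 0, 0, 0.446, 0.028, -0.385, 0.06, 0, 0, 0.446, 0.028, -0.385, 0.06, 0, 0, 0.446],
  "grip": 0.7
}}

```text
t: 12.65
tool_pos: [0.434, -0.0018, 0.1662]
tool_rot: [2.891, 1.228, 0.002]
contact_force: [1.0, -1.1, 0.1]
opening: 0.0599
grip_force: 0.0
```

```bash
python3 -c "
from h import *
p=loc(.434,-.005)
to((.437,-.002,.16,-44),(.437,-.002,.077,-44))"
```

```text
loc [array([433.8,  -6.3]), array([94. , 34.7]), np.float64(47.6)] 3722 ztop 0.0325 bgr [66. 69. 70.]
t 12.7 pos [ 0.4342 -0.0018  0.1663] yaw -44.0 open 0.0597 f [ 0.4  0.6 -0.6]
[0.003, 0.003, 0.01, 0.001, -0.001, 0.0] rows>= 0.1
[0.003, 0.003, 0.149, 0.001, -0.001, 0.0] rows>= 1.8
```

{"name": "apply_moves", "arguments": {
  "rows": [0.005, 0.004, 0.04, 0, 0, -0.02, 0.005, 0.004, 0.09, 0, 0, -0.02, 0.005, 0.004, 0.13, 0, 0, -0.02, 0.005, 0.004, 0.149, 0, 0, -0.02, 0.005, 0.004, 0.149, 0, 0, -0.02, 0.005, 0.004, 0.149, 0, 0, -0.02]
}}

```text
t: 13.3
tool_pos: [0.4377, -0.0013, 0.0767]
tool_rot: [2.872, 1.273, 0.001]
contact_force: [-0.4, -0.0, 0.4]
opening: 0.0598
grip_force: 0.0
```

{"name": "apply_moves", "arguments": {
  "rows": [0, 0, 0, 0, 0, 0, 0, 0, 0, 0, 0, 0, 0, 0, 0, 0, 0, 0, 0, 0, 0, 0, 0, 0, 0, 0, 0, 0, 0, 0, 0, 0, 0, 0, 0, 0, 0, 0, 0, 0, 0, 0, 0, 0, 0, 0, 0, 0],
  "grip": 0,
  "grip_force": 80
}}

```text
t: 14.1
tool_pos: [0.4378, -0.0014, 0.0774]
tool_rot: [2.87, 1.273, 0.003]
contact_force: [-0.7, -1.5, 6.6]
opening: 0.0168
grip_force: 78.1
```

{"name": "apply_moves", "arguments": {
  "rows": [0, 0, -0.02, 0, 0, 0, 0, 0, -0.08, 0, 0, 0, 0, 0, -0.14, 0, 0, 0, 0, 0, -0.2, 0, 0, 0, 0, 0, -0.2, 0, 0, 0, 0, 0, -0.2, 0, 0, 0]
}}

```text
t: 14.7
tool_pos: [0.4366, -0.001, 0.1964]
tool_rot: [2.872, 1.273, 0.002]
contact_force: [-0.0, 0.5, -3.9]
opening: 0.0172
grip_force: 78.6
```

```bash
python3 -c "
from h import *
to((.656,-.186,.2,2),(.656,-.186,.0825,2))"
```

```text
t 14.7 pos [ 0.4366 -0.001   0.1964] yaw -42.2 open 0.0172 f [-0.   0.5 -3.9]
[0.017, 0.478, -0.006, 0.001, -0.0, -0.491] rows>= 5.7
[0.017, 0.478, 0.19, 0.001, -0.0, -0.491] rows>= 6.2
```

{"name": "apply_moves", "arguments": {
  "rows": [0.017, 0.478, -0.02, 0, 0, -0.49, 0.017, 0.478, -0.02, 0, 0, -0.49, 0.017, 0.478, -0.02, 0, 0, -0.49, 0.017, 0.478, -0.02, 0, 0, -0.49, 0.017, 0.478, -0.02, 0, 0, -0.49, 0.017, 0.478, -0.02, 0, 0, -0.49, 0.017, 0.478, -0.02, 0, 0, -0.49, 0.017, 0.478, -0.01, 0, 0, -0.49, 0.017, 0.478, -0.01, 0, 0, -0.49]
}}

```text
t: 15.6
tool_pos: [0.6539, -0.1849, 0.1981]
tool_rot: [-2.18, -2.254, 0.004]
contact_force: [0.3, 0.3, -2.5]
opening: 0.0171
grip_force: 79.1
```

```bash
python3 -c "
from h import *
to((.656,-.186,.2,2),(.656,-.186,.0825,2))
cv2.imwrite('pics/w4.png',ctrl.get_image('wrist')[0])"
```

```text
t 15.6 pos [ 0.6539 -0.1849  0.1981] yaw 1.9 open 0.0171 f [ 0.3  0.3 -2.5]
[-0.002, 0.003, -0.003, -0.004, -0.002, -0.001] rows>= 0.1
[-0.002, 0.005, 0.193, -0.004, -0.002, -0.001] rows>= 2.3
```

View pics/w4.png

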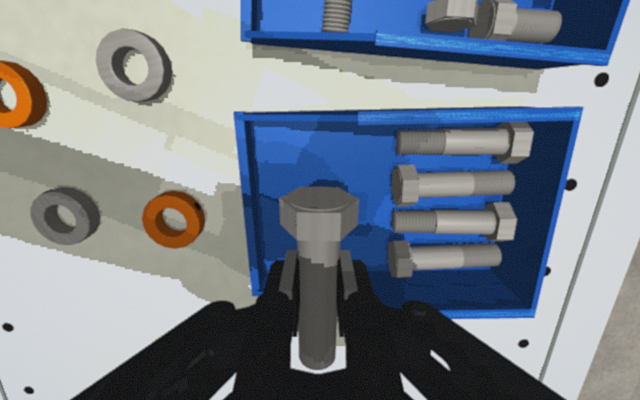

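The long bolt hangs level with its head at (320,215). The bin walls are at rows 115 and 315, and the stock is to the right, so it has room. I'll lower it.

{"name": "apply_moves", "arguments": {
  "rows": [-0.002, 0.003, 0.04, 0, 0, 0, -0.002, 0.003, 0.09, 0, 0, 0, -0.002, 0.003, 0.13, 0, 0, 0, -0.002, 0.003, 0.16, 0, 0, 0, -0.002, 0.003, 0.18, 0, 0, 0, -0.002, 0.003, 0.193, 0, 0, 0, -0.002, 0.003, 0.193, 0, 0, 0, -0.002, 0.003, 0.193, 0, 0, 0]
}}

```text
t: 16.45
tool_pos: [0.6585, -0.1875, 0.0872]
tool_rot: [2.183, 2.257, 0.001]
contact_force: [-0.6, 0.6, -2.2]
opening: 0.0172
grip_force: 79.1
```

{"name": "apply_moves", "arguments": {
  "rows": [0, 0, 0, 0, 0, 0, 0, 0, 0, 0, 0, 0, 0, 0, 0, 0, 0, 0, 0, 0, 0, 0, 0, 0, 0, 0, 0, 0, 0, 0],
  "grip": 0.5
}}

```text
t: 16.95
tool_pos: [0.6581, -0.1874, 0.0865]
tool_rot: [2.184, 2.258, 0.0]
contact_force: [1.1, 0.2, -0.4]
opening: 0.0429
grip_force: 0.0
```

{"name": "apply_moves", "arguments": {
  "rows": [0, 0, -0.03, 0, 0, 0, 0, 0, -0.08, 0, 0, 0, 0, 0, -0.14, 0, 0, 0, 0, 0, -0.2, 0, 0, 0, 0, 0, -0.2, 0, 0, 0]
}}

```text
t: 17.45
tool_pos: [0.6611, -0.1886, 0.2157]
tool_rot: [2.175, 2.249, 0.008]
contact_force: [0.9, -0.7, 1.3]
opening: 0.0425
grip_force: 0.0
```

```bash
python3 -c "
from h import *
p=loc(.433,-.2103,.035)
to((.433,-.2103,.16,0),(.433,-.2103,.076,0))"
```

```text
loc [array([ 432.9, -210.8]), array([50. , 49.8]), np.float64(52.3)] 2449 ztop 0.0187 bgr [90. 93. 95.]
t 17.5 pos [ 0.6599 -0.1881  0.2124] yaw 1.9 open 0.0426 f [ 0.7 -0.2 -0.4]
[-0.024, -0.38, 0.084, 0.005, 0.002, 0.021] rows>= 4.7
[-0.024, -0.381, 0.224, 0.005, 0.002, 0.021] rows>= 5.3
```

{"name": "apply_moves", "arguments": {
  "rows": [-0.024, -0.38, 0.084, 0, 0, 0.02, -0.024, -0.38, 0.084, 0, 0, 0.02, -0.024, -0.38, 0.084, 0, 0, 0.02, -0.024, -0.38, 0.084, 0, 0, 0.02, -0.024, -0.38, 0.084, 0, 0, 0.02, -0.024, -0.38, 0.084, 0, 0, 0.02, -0.024, -0.38, 0.084, 0, 0, 0.02],
  "grip": 0.9
}}

```text
t: 18.2
tool_pos: [0.4298, -0.2091, 0.1553]
tool_rot: [-2.22, -2.222, -0.0]
contact_force: [0.2, -0.4, 0.7]
opening: 0.0769
grip_force: 0.0
```

```bash
python3 -c "
from h import *
p=loc(.433,-.2103,.035);cv2.imwrite('pics/w5.png',p)
to((.433,-.2108,.075,0))"
```

```text
loc [array([ 432.3, -210.5]), array([49. , 49.3]), np.float64(8.5)] 3038 ztop 0.0187 bgr [64. 67. 68.]
t 18.25 pos [ 0.4309 -0.2095  0.1561] yaw 0.1 open 0.0771 f [ 0.3 -0.4  0.3]
[-0.002, 0.003, 0.135, 0.001, 0.0, 0.001] rows>= 1.6
```

View pics/w5.png

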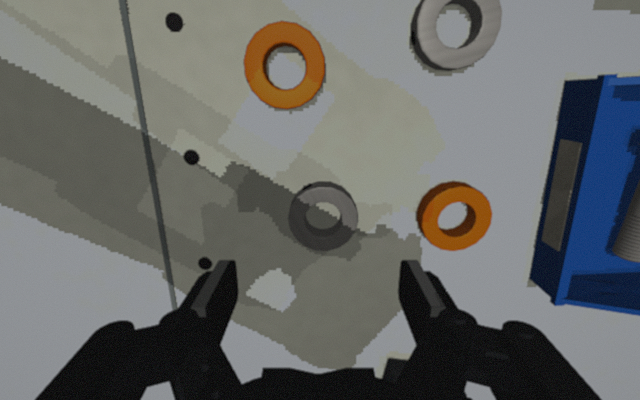

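The grey collar at (323,215) is centred between the fingers, and the orange decoys are clear of them.

{"name": "apply_moves", "arguments": {
  "rows": [-0.002, 0.003, 0.04, 0, 0, 0, -0.002, 0.003, 0.09, 0, 0, 0, -0.002, 0.003, 0.12, 0, 0, 0, -0.002, 0.003, 0.135, 0, 0, 0, -0.002, 0.003, 0.135, 0, 0, 0, -0.002, 0.003, 0.135, 0, 0, 0]
}}

```text
t: 18.85
tool_pos: [0.4334, -0.2109, 0.0757]
tool_rot: [2.218, 2.223, 0.001]
contact_force: [1.2, -0.1, 1.0]
opening: 0.0768
grip_force: 0.0
```

{"name": "apply_moves", "arguments": {
  "rows": [0, 0, 0, 0, 0, 0, 0, 0, 0, 0, 0, 0, 0, 0, 0, 0, 0, 0, 0, 0, 0, 0, 0, 0, 0, 0, 0, 0, 0, 0, 0, 0, 0, 0, 0, 0],
  "grip": 0,
  "grip_force": 60
}}

```text
t: 19.45
tool_pos: [0.4334, -0.2111, 0.0768]
tool_rot: [2.217, 2.222, 0.001]
contact_force: [-2.2, 0.9, 6.4]
opening: 0.0473
grip_force: 60.5
```

```bash
python3 -c "
from h import *
to()
cv2.imwrite('pics/w6.png',ctrl.get_image('wrist')[0][150:400,120:520])"
```

```text
t 19.45 pos [ 0.4334 -0.2111  0.0768] yaw 0.1 open 0.0473 f [-2.2  0.9  6.4]
```

View pics/w6.png

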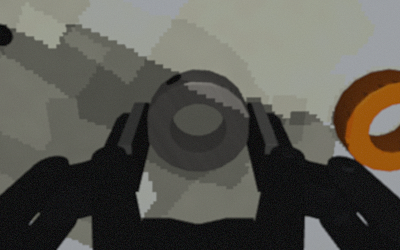

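{"name": "apply_moves", "arguments": {
  "rows": [0, 0, -0.02, 0, 0, 0, 0, 0, -0.06, 0, 0, 0, 0, 0, -0.12, 0, 0, 0, 0, 0, -0.19, 0, 0, 0, 0, 0, -0.2, 0, 0, 0, 0, 0, -0.2, 0, 0, 0]
}}

```text
t: 20.1
tool_pos: [0.4331, -0.211, 0.1973]
tool_rot: [2.216, 2.22, 0.001]
contact_force: [-0.7, -0.6, -1.4]
opening: 0.0474
grip_force: 62.1
```

```bash
python3 -c "
from h import *
to((.646,.222,.2,-1),(.646,.222,.082,-1))"
```

```text
t 20.1 pos [ 0.4331 -0.211   0.1973] yaw 0.1 open 0.0474 f [-0.7 -0.6 -1.4]
[0.721, 0.356, -0.005, 0.003, 0.002, 0.012] rows>= 9.7
[0.722, 0.355, 0.191, 0.003, 0.002, 0.012] rows>= 9.9
```

{"name": "apply_moves", "arguments": {
  "rows": [0.721, 0.356, -0.01, 0, 0, 0.01, 0.721, 0.356, -0.01, 0, 0, 0.01, 0.721, 0.356, -0.01, 0, 0, 0.01, 0.721, 0.356, -0.01, 0, 0, 0.01, 0.721, 0.356, -0.01, 0, 0, 0.01, 0.721, 0.356, -0.01, 0, 0, 0.01, 0.721, 0.356, -0.01, 0, 0, 0.01, 0.721, 0.356, -0.01, 0, 0, 0.01, 0.721, 0.356, -0.01, 0, 0, 0.01, 0.721, 0.356, -0.01, 0, 0, 0.01, 0.721, 0.356, -0.01, 0, 0, 0.01, 0.721, 0.356, -0.01, 0, 0, 0.01, 0.721, 0.356, -0.01, 0, 0, 0.01]
}}

```text
t: 21.4
tool_pos: [0.644, 0.2215, 0.1987]
tool_rot: [-2.237, -2.204, 0.005]
contact_force: [1.0, -0.5, -1.4]
opening: 0.0469
grip_force: 62.3
```

```bash
python3 -c "
from h import *
to((.646,.222,.2,-1),(.646,.222,.082,-1))
o=ctrl.get_obs();p,d=ctrl.get_image('wrist');cv2.imwrite('pics/w7.png',p);X=cloud('wrist',d,o)
b=(p[...,0]>2*p[...,2])&(p[...,0]>60)&(X[...,1]>.09)
for lo,hi in((.02,.04),(.045,.072)):
  q=X[b&(X[...,2]>lo)&(X[...,2]<hi)];print(len(q),np.percentile(q,[1,50,99],axis=0).round(3).tolist())
f=X[b&(np.abs(X[...,2]-.03)<.006)&(np.abs(X[...,1]-.2)<.03)];print('lip x',len(f),np.percentile(f[:,0],[5,50,95]).round(3))
fl=X[b&(np.abs(X[...,2]-.004)<.003)];print('floor',np.percentile(fl,[1,50,99],axis=0).round(3).tolist())
"
```

```text
t 21.4 pos [0.644  0.2215 0.1987] yaw -0.8 open 0.0469 f [ 1.  -0.5 -1.4]
[0.001, 0.003, -0.002, -0.002, 0.001, 0.002] rows>= 0.0
[0.001, 0.004, 0.195, -0.002, 0.001, 0.002] rows>= 2.3
8811 [[0.586, 0.114, 0.02], [0.752, 0.206, 0.029], [0.802, 0.262, 0.04]]
6999 [[0.555, 0.111, 0.045], [0.735, 0.256, 0.066], [0.805, 0.354, 0.068]]
lip x 842 [0.585 0.59  0.802]
floor [[0.352, 0.098, 0.001], [0.626, 0.27, 0.002], [0.927, 0.365, 0.006]]
```

View pics/w7.png

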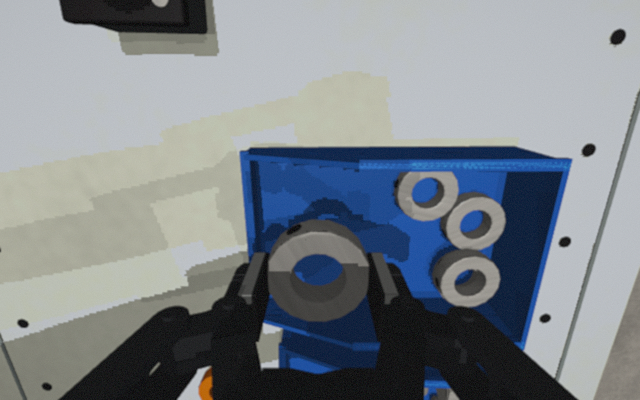

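The collar at (318,270) is over the free front half, with the stock to the right of column 398 and the lip at column 250. I'll lower it.

{"name": "apply_moves", "arguments": {
  "rows": [0, 0, 0.04, 0, 0, 0, 0, 0, 0.09, 0, 0, 0, 0, 0, 0.13, 0, 0, 0, 0, 0, 0.16, 0, 0, 0, 0, 0, 0.18, 0, 0, 0, 0, 0, 0.195, 0, 0, 0, 0, 0, 0.195, 0, 0, 0, 0, 0, 0.195, 0, 0, 0]
}}

```text
t: 22.25
tool_pos: [0.6457, 0.2226, 0.0846]
tool_rot: [2.236, 2.205, 0.002]
contact_force: [1.4, 0.0, -1.2]
opening: 0.0472
grip_force: 62.3
```

{"name": "apply_moves", "arguments": {
  "rows": [0, 0, 0, 0, 0, 0, 0, 0, 0, 0, 0, 0, 0, 0, 0, 0, 0, 0, 0, 0, 0, 0, 0, 0, 0, 0, 0, 0, 0, 0],
  "grip": 0.68
}}

```text
t: 22.75
tool_pos: [0.6452, 0.2226, 0.084]
tool_rot: [2.237, 2.206, 0.001]
contact_force: [0.3, -0.2, -0.8]
opening: 0.0579
grip_force: 0.0
```

{"name": "apply_moves", "arguments": {
  "rows": [0, 0, -0.02, 0, 0, 0, 0, 0, -0.06, 0, 0, 0, 0, 0, -0.12, 0, 0, 0, 0, 0, -0.2, 0, 0, 0, 0, 0, -0.2, 0, 0, 0]
}}

```text
t: 23.25
tool_pos: [0.6491, 0.2235, 0.2145]
tool_rot: [2.231, 2.2, 0.022]
contact_force: [0.2, 0.4, 1.7]
opening: 0.058
grip_force: 0.0
```

```bash
python3 -c "
from h import *
p=loc(.644,.222,.04,.05)
to((.511,-.0873,.16,-1),(.511,-.0873,.075,-1))"
```

```text
loc [array([645. , 220.1]), array([55.1, 53.4]), np.float64(65.8)] 2132 ztop 0.0227 bgr [118. 118. 118.]
t 23.3 pos [0.6477 0.2232 0.2108] yaw -0.8 open 0.0581 f [ 0.3 -0.2 -0.7]
[-0.521, -0.222, 0.081, 0.007, -0.002, 0.002] rows>= 6.9
[-0.521, -0.223, 0.223, 0.007, -0.002, 0.002] rows>= 7.3
```

Collar B lies at about (0.645, 0.221) in its bin. Next is the other grey collar.

{"name": "apply_moves", "arguments": {
  "rows": [-0.521, -0.222, 0.06, 0, 0, 0, -0.521, -0.222, 0.06, 0, 0, 0, -0.521, -0.222, 0.06, 0, 0, 0, -0.521, -0.222, 0.06, 0, 0, 0, -0.521, -0.222, 0.07, 0, 0, 0, -0.521, -0.222, 0.081, 0, 0, 0, -0.521, -0.222, 0.081, 0, 0, 0, -0.521, -0.222, 0.081, 0, 0, 0, -0.521, -0.222, 0.081, 0, 0, 0],
  "grip": 0.9
}}

```text
t: 24.2
tool_pos: [0.5067, -0.0887, 0.1543]
tool_rot: [-2.238, -2.202, 0.001]
contact_force: [1.0, 1.3, 1.3]
opening: 0.0764
grip_force: 0.0
```

```bash
python3 -c "
from h import *
p=loc(.511,-.0873,.035)
to((.511,-.0873,.075,-1))"
```

```text
loc [array([510.9, -87.1]), array([49.1, 49.2]), np.float64(51.6)] 3080 ztop 0.0187 bgr [84. 88. 89.]
t 24.25 pos [ 0.5074 -0.088   0.1548] yaw -0.8 open 0.0771 f [ 0.7  0.2 -0. ]
[0.001, 0.006, 0.133, -0.0, -0.0, 0.002] rows>= 1.6
```

{"name": "apply_moves", "arguments": {
  "rows": [0.001, 0.006, 0.04, 0, 0, 0, 0.001, 0.006, 0.09, 0, 0, 0, 0.001, 0.006, 0.12, 0, 0, 0, 0.001, 0.006, 0.133, 0, 0, 0, 0.001, 0.006, 0.133, 0, 0, 0, 0.001, 0.006, 0.133, 0, 0, 0]
}}

```text
t: 24.85
tool_pos: [0.5121, -0.0872, 0.0763]
tool_rot: [2.235, 2.206, 0.001]
contact_force: [0.8, -0.5, 0.6]
opening: 0.0769
grip_force: 0.0
```

{"name": "apply_moves", "arguments": {
  "rows": [0, 0, 0, 0, 0, 0, 0, 0, 0, 0, 0, 0, 0, 0, 0, 0, 0, 0, 0, 0, 0, 0, 0, 0, 0, 0, 0, 0, 0, 0, 0, 0, 0, 0, 0, 0],
  "grip": 0
}}

```text
t: 25.45
tool_pos: [0.5121, -0.0879, 0.0774]
tool_rot: [2.236, 2.205, 0.002]
contact_force: [-2.7, 1.5, 7.4]
opening: 0.0472
grip_force: 60.3
```

{"name": "apply_moves", "arguments": {
  "rows": [0, 0, -0.02, 0, 0, 0, 0, 0, -0.06, 0, 0, 0, 0, 0, -0.12, 0, 0, 0, 0, 0, -0.19, 0, 0, 0, 0, 0, -0.2, 0, 0, 0, 0, 0, -0.2, 0, 0, 0]
}}

```text
t: 26.05
tool_pos: [0.5122, -0.088, 0.198]
tool_rot: [2.234, 2.203, 0.004]
contact_force: [0.6, -0.1, -2.2]
opening: 0.0472
grip_force: 62.0
```

```bash
python3 -c "
from h import *
to((.645,.155,.2,-1),(.645,.155,.082,-1))"
```

```text
t 26.05 pos [ 0.5122 -0.088   0.198 ] yaw -0.8 open 0.0472 f [ 0.6 -0.1 -2.2]
[0.408, 0.216, -0.003, 0.003, 0.001, 0.002] rows>= 5.5
[0.408, 0.215, 0.194, 0.003, 0.001, 0.002] rows>= 6.0
```

{"name": "apply_moves", "arguments": {
  "rows": [0.408, 0.215, -0.01, 0, 0, 0, 0.408, 0.215, -0.01, 0, 0, 0, 0.408, 0.215, -0.01, 0, 0, 0, 0.408, 0.215, -0.01, 0, 0, 0, 0.408, 0.215, -0.01, 0, 0, 0, 0.408, 0.215, -0.01, 0, 0, 0, 0.408, 0.215, -0.01, 0, 0, 0, 0.408, 0.215, -0.01, 0, 0, 0, 0.408, 0.215, -0.01, 0, 0, 0, 0.408, 0.215, 0.04, 0, 0, 0, 0.408, 0.215, 0.09, 0, 0, 0, 0.408, 0.215, 0.13, 0, 0, 0, 0.408, 0.215, 0.16, 0, 0, 0, 0.408, 0.215, 0.18, 0, 0, 0, 0.408, 0.215, 0.193, 0, 0, 0, 0.408, 0.215, 0.193, 0, 0, 0, 0.408, 0.215, 0.193, 0, 0, 0]
}}

```text
t: 27.75
tool_pos: [0.6444, 0.155, 0.0815]
tool_rot: [2.236, 2.205, 0.001]
contact_force: [-3.9, -3.0, 6.3]
opening: 0.0473
grip_force: 62.9
```

{"name": "apply_moves", "arguments": {
  "rows": [0, 0, 0, 0, 0, 0, 0, 0, 0, 0, 0, 0, 0, 0, 0, 0, 0, 0, 0, 0, 0, 0, 0, 0, 0, 0, 0, 0, 0, 0],
  "grip": 0.68
}}

```text
t: 28.25
tool_pos: [0.6435, 0.1554, 0.0794]
tool_rot: [-2.237, -2.206, -0.0]
contact_force: [0.4, -0.3, 1.5]
opening: 0.0577
grip_force: 0.0
```

{"name": "apply_moves", "arguments": {
  "rows": [0, 0, -0.02, 0, 0, 0, 0, 0, -0.06, 0, 0, 0, 0, 0, -0.12, 0, 0, 0, 0, 0, -0.2, 0, 0, 0, 0, 0, -0.28, 0, 0, 0, 0, -0.1, -0.33, 0, 0, 0, 0, -0.2, -0.33, 0, 0, 0, 0, -0.3, -0.33, 0, 0, 0, 0, -0.4, -0.33, 0, 0, 0, 0, -0.4, -0.33, 0, 0, 0]
}}

```text
t: 29.25
tool_pos: [0.4015, 0.1586, 0.2783]
tool_rot: [2.236, 2.206, 0.002]
contact_force: [-0.4, -0.3, 1.6]
opening: 0.0579
grip_force: 0.0
```

```bash
python3 -c "
from h import *
to()
p,d=ctrl.get_image('top');cv2.imwrite('pics/t3.png',cv2.resize(p[90:290,140:520],(760,400)))
p,d=ctrl.get_image('side');cv2.imwrite('pics/s3.png',p)"
```

```text
t 29.25 pos [0.4015 0.1586 0.2783] yaw -0.8 open 0.0579 f [-0.4 -0.3  1.6]
```

View pics/s3.png

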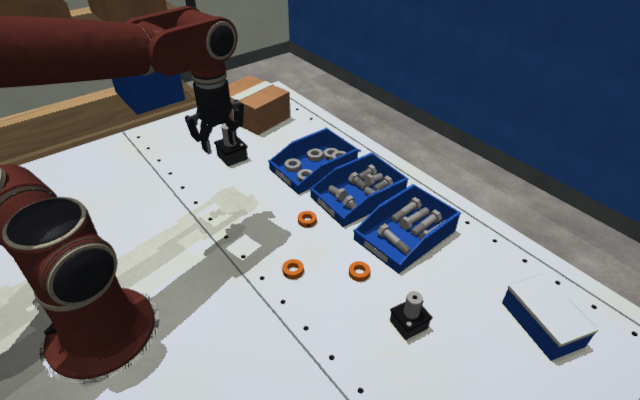

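View pics/t3.png

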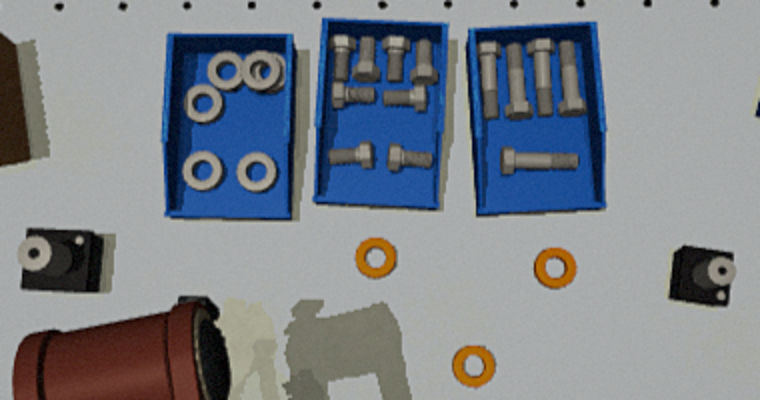

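All five parts lie in their own bins: collars at (203,170) and (257,172), short bolts at (352,156) and (410,157), long bolt at (540,160). The holders and orange rings look undisturbed.

```bash
python3 -c "
from station import ctrl
print(ctrl.finish_job())"
```

```text
the job is handed in; nothing more can be done
None
```

The long bolt, both short bolts and both grey collars are laid down in their own bins, the toolholders and orange rings look untouched in the last pictures, and I handed the job in at about 29 s; it returned no verdict.

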